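# Snap the full parts box shut

## Robot

A 6-joint arm with a two-finger parallel gripper is mounted at the origin on the work surface. World frame = base frame: x ahead of the robot, y to its left, z up, the work surface at z = 0. Lengths are in m, angles in rad, forces in N, time in s.
With the tool pointing down it reaches from about 0.3 to 0.775 m from the base axis. Payload 14.6 kg.
Tool frame: the origin (TCP) lies on the centre line of the jaws, within the pads' length; the fingertips stand 19 mm ahead of it and the grasp point (between the pads) is the TCP; y points along the fingers, x is the direction in which the jaws open and shut, and the axes are right-handed (so a half turn about y gives the same grasp; the last joint's range is limited). The gripper opens to 94 mm and grips with 3 to 60 N. Pads are 16 mm wide; open, the fingers measure 119 mm over their backs; the gripper's body (75 mm by 177 mm) begins 78 mm behind the grasp point.
Start: joints at [-1.182, 0.3, 1.521, -0, 1.321, -0.067], TCP at [0.242, -0.494, 0.204] pointing down, gripper open.
Joint ranges: [-3.03, 3.03], [-0.79, 2.21], [0.23, 2.52], [-1.04, 4.18], [0, 3.07], [-2.55, 2.55]. Speed limits (rad/s): [2.22, 2.22, 2.57, 3.14, 3.14, 3.14].

## Interface

Orientations are given as [roll, pitch, yaw] about the fixed x, y, z axes, in that order (R = Rz(yaw) Ry(pitch) Rx(roll)).
In Python, from station import ctrl, optics gives the robot as it stands.
- The arm moves only by the tool jog_arm, never from a script. Its argument "targets" is a list of rows, each a list of 3 entries, a list of its own where there are three numbers: the finger opening in cm, from 0 to 9.4, then the shift along the tool's x, y, z in cm, then the turn about the tool's y in rad. A call has 1 to 10 rows; each row is the pose to reach, as a shift and turn from the pose commanded when the call began, along the tool's axes at that moment; what a row does not reach only later rows make up. A row lasts 1/10 s, in which the tool goes at most 50 mm and 8.59 degrees, less where a joint would pass 70% of its speed; a pose out of reach is approached as far as the arm can. A call with a gripper value outside its range is refused whole. The fingers move at their own pace and stop on an object; "grip_force" is the grip in N (left out, the last holds). Time passes only in rows, so rows that repeat a pose let the fingers close. It gives the time, the measured TCP pose, the force and the opening at its end, in the units of the state.
- ctrl.get_obs(): the state, without advancing time (a new reading comes with each control period).
- optics.camera(name): name is "side" or "top"; returns a dict with "img" (400x640x3 uint8, red, green, blue), "range_z" (400x640 float32, m along the optical axis (not along the pixel's ray), 0 where there is no reading), "camera_matrix" (3x3 intrinsics, pixels), "k1" (the pictures are not rectified: a ray, as slopes to the right and down, at radius r is drawn at 1 + k1 r^2 times it, then the intrinsics apply), "world_to_cam" (4x4, takes a point from world to camera coordinates). Camera axes: x right, y up, looking along -z (the intrinsics and any distortion apply to the point x, -y, -z); pixel columns grow to the right and rows downward; lengths in m; the calibration is good to about 2 mm. A picture is of the moment at which its call begins.
- ctrl.hand_in(): hands the job in, once; it reports no verdict.
The state is a dict: "time_s": time; "qpos": joint angles; "joint_vel": joint speeds; "tau": joint torques, N m; "ee_pos": TCP position; "eef_rot": TCP orientation; "force": force on the tool from outside, world axes, zero at the start; "moment": the same for the moment, N m; "grip_width": finger opening in m.
Only numpy, scipy, OpenCV 4.12 (cv2) and the standard library are available. Lean on these libraries where they do the work, as an engineer would, in place of code of your own. Each camera call takes 0.05 s, during which the arm holds its last target. There are 200 camera calls.

## Task

The parts box with the yellow lid is full and ready for storage: swing its lid down and press the red tab at the lid's edge until the clip snaps and the lid stays fully shut when you let go. Leave the boxes with the green and the white lid, and the angles of their lids, as they are.

Things in the scene. Friction and masses are not known exactly. Their poses are not given: they have to be found in the camera images.
- yellow_tab (a point): middle of the top of the red press tab (42 wide, 28 long, 6 thick) at the free edge of the yellow lid (plate 112 x 94 x 6 mm). It moves with the lid; axes: x from tab to hinge, y along the hinge, z out of the lid's outer face. Hinge axis: 125 mm along x, 6 mm along -z from here. Box black, fixed, 110 deep, 92 wide, 50 high to the hinge on its far side, on a grey riser 2 to 32 high (varies); tab when shut 56 mm above the riser
- yellow_lid (a joint): yellow lid's angle, rad: 0 fully shut; starts 0.5 to 0.9 open. Slight friction (1 N at the tab) holds it anywhere above 0.1, where a hook under the tab meets the sprung clip. Pressing on takes a force at the tab that peaks near 8 N at about 0.08; past 0.045 the clip snaps, draws the lid to 0 and holds it. Let go earlier and it springs back to 0.1 or more
- green_tab (a point): middle of the top face of the press tab on the half-open green lid of another, otherwise identical parts box; same frame and sizes as yellow_tab. To be left as it is
- white_tab (a point): middle of the top face of the press tab on the half-open white lid of another, otherwise identical parts box; same frame and sizes as yellow_tab. To be left as it is

How it is judged:
At the end, for the whole second after the job is handed in: The yellow lid is snapped shut and stays so with nothing touching it (angle under 0.035 rad, that is 4 mm at the tab), and the tabs of the green and white lids are within 20 mm of where they were (value of joint yellow_lid below 0.035 rad and distance of each of green_tab, white_tab from where it was at the start of the episode below 0.02 m).
It fails at once if the green lid was moved (its tab by more than 20 mm) (distance of green_tab from where it was at the start of the episode above 0.02 m).
It fails at once if the white lid was moved (its tab by more than 20 mm) (distance of white_tab from where it was at the start of the episode above 0.02 m).
It also fails if it takes over 32 s, if anything falls off the work surface, if the arm or the gripper's body presses on something with over 40 N, if the wrist force passes 120 N, or if a joint passes its speed limit or range.

## Working session

There is one attempt and no reset: what is moved stays moved. The work goes in short steps, Python scripts to look and compute and a tool call to move; the robot and the scene stay as the last step left them, time stands still between calls to the robot, and variables do not carry over. Pictures are saved under pics/ and viewed, about 8 in all and at most 12, crops included, and the job is handed in when it is done.

Besides the shell and the picture viewer there is one more tool, called after "Request:" as name(argument=value, ...), one argument or row to a line, values as JSON. jog_arm: Moves the arm, as the interface text tells. Its arguments: {"type":"object","properties":{"targets":{"type":"array","items":{"type":"array"}},"grip_force":{"type":"number"}},"required":["targets"]}

```bash
mkdir -p pics
cat > h.py <<'E'
import numpy as np, cv2
from station import ctrl, optics
def pts(c):
    K=c["camera_matrix"];h,w=c["range_z"].shape
    v,u=np.mgrid[:h,:w].astype(np.float32)
    n=cv2.undistortPoints(np.stack([u.ravel(),v.ravel()],1).reshape(-1,1,2).astype(np.float64),K,np.array([c["k1"],0,0,0.])).reshape(h,w,2)
    z=c["range_z"]
    P=np.stack([n[...,0]*z,-n[...,1]*z,-z,np.ones_like(z)],-1)
    return (P@np.linalg.inv(c["world_to_cam"]).T)[...,:3]
E
python3 - <<'E'
from h import *
o=ctrl.get_obs();print(o)
for n in("top","side"):
    c=optics.camera(n);cv2.imwrite(f"pics/{n}0.png",c["img"][...,::-1]);np.savez(f"{n}0.npz",**c)
    P=pts(c);hsv=cv2.cvtColor(c["img"],cv2.COLOR_RGB2HSV);H,S,V=cv2.split(hsv)
    print(n,c["k1"],np.round(c["world_to_cam"],3).tolist())
    for nm,m in dict(red=((H<8)|(H>172))&(S>130)&(V>70),yel=(H>20)&(H<35)&(S>120)&(V>80)).items():
        k,l,s,ce=cv2.connectedComponentsWithStats(m.astype(np.uint8))
        for i in range(1,k):
            if s[i,4]>40:
                q=P[(l==i)&(c["range_z"]>0)]
                print(nm,s[i],ce[i].round(1),np.median(q,0).round(4) if len(q) else None)
E
```

```text
{'time_s': 0.0, 'qpos': array([-1.18158638e+00,  3.00448968e-01,  1.52159204e+00,  3.69680364e-06,
        1.32072356e+00, -6.65798519e-02]), 'joint_vel': array([-0.00111464, -0.00088464, -0.00149807, -0.0002805 ,  0.00024445,
        0.00081082]), 'tau': array([-7.69614617e-04, -5.31814742e+01, -3.52738738e+01,  7.06952135e-02,
        2.44734687e-02, -1.14033664e-04]), 'ee_pos': array([ 0.241998  , -0.4935935 ,  0.20379385]), 'eef_rot': array([-1.57071479e+00,  1.16907507e-03, -1.11500740e+00]), 'force': array([0.28537987, 0.09752844, 0.04917979]), 'moment': array([0.03223009, 0.06498527, 0.04087381]), 'grip_width': 0.09412616519392238}
top -0.01935602501906889 [[-0.001, -1.0, -0.014, 0.006], [0.997, -0.002, 0.074, -0.591], [-0.074, -0.014, 0.997, -1.096], [0.0, 0.0, 0.0, 1.0]]
red [257 123  14  13  63] [263.7 129.4] [0.7868 0.1526 0.0877]
red [193 203  20  14 191] [202.1 209.8] [0.558  0.303  0.1547]
red [418 209  21  15 200] [428.5 216.5] [ 0.5401 -0.2812  0.1533]
red [307 216  18  14 195] [315.7 222.6] [0.5265 0.0077 0.169 ]
yel [339 124  22  22 225] [349.6 134.4] [ 0.7876 -0.0896  0.0242]
yel [452 131  20  17 235] [461.9 138.8] [ 0.7699 -0.4134  0.0347]
yel [300 190  39  32 846] [319.9 204.9] [ 0.5728 -0.0023  0.1214]
yel [ 71 220  34  53 885] [ 88.9 249.8] [0.446  0.6613 0.0347]
side -0.10671550790523812 [[-0.954, -0.301, -0.013, 0.519], [0.17, -0.574, 0.801, -0.182], [-0.248, 0.762, 0.598, -1.075], [0.0, 0.0, 0.0, 1.0]]
red [339 134  12  15  89] [345.3 141.4] [ 0.5369 -0.2767  0.1397]
red [315 178  16  20 146] [323.5 188.7] [0.5216 0.0104 0.1579]
red [257 258  17  26 268] [265.8 270.5] [0.5546 0.3071 0.1502]
red [137 393  10   7  61] [142.  396.2] [0.7051 0.5851 0.0359]
yel [284 138  16   8  87] [291.3 141.6] [ 0.7686 -0.4083  0.0359]
yel [240 188  21  17 286] [250.4 195.9] [ 0.7851 -0.0831  0.0203]
yel [288 188  27  28 108] [302.3 201.2] [0.5688 0.0405 0.1304]
```

View pics/top0.png

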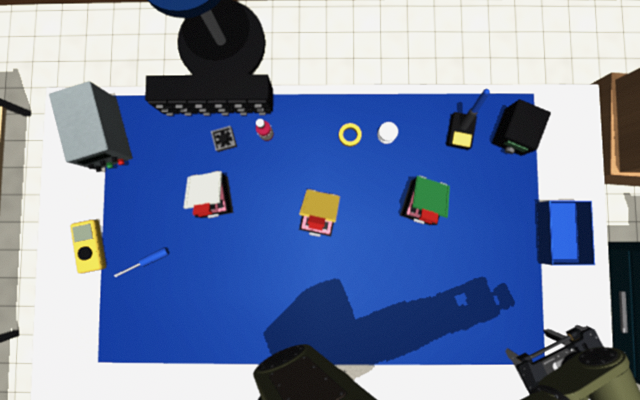

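View pics/side0.png

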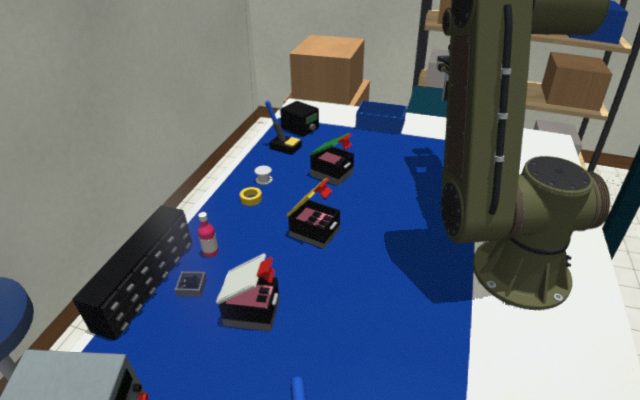

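Run:
```python
import h;from h import *
c=dict(np.load("top0.npz"));P=pts(c);H,S,V=cv2.split(cv2.cvtColor(c["img"],cv2.COLOR_RGB2HSV))
v,u=np.mgrid[:400,:640]
w=(u>=295)&(u<345)&(v>185)&(v<240)
red=w&((H<8)|(H>172))&(S>130)&(V>70);yel=w&(H>20)&(H<35)&(S>120)&(V>80)
yel=cv2.erode(yel.astype(np.uint8),np.ones((3,3)))>0
q=P[yel];ctr=q.mean(0);n=np.linalg.svd(q-ctr)[2][2];n*=np.sign(n[2])
print("lid ctr",ctr,"n",n,"tilt",np.arccos(n[2]))
print("red mean",P[red].mean(0), "red dist to plane",np.median((P[red]-ctr)@n))
hx=np.array([-n[0],-n[1]])
print("tab->hinge horizontal dir (downhill is +n xy)",n[:2]/np.hypot(*n[:2]),"yaw",np.arctan2(n[1],n[0]))
r=cv2.minAreaRect((P[yel][:,:2]*1000).astype(np.float32));print(r)
o=ctrl.get_obs()["time_s"];print(o)
```

```text
lid ctr [ 0.57341224 -0.00231963  0.12751639] n [ 0.97494532 -0.19209551  0.11216478] tilt 1.458395015449478
red mean [0.52569468 0.00819865 0.16058705] red dist to plane -0.04287033517930778
tab->hinge horizontal dir (downhill is +n xy) [ 0.98113667 -0.1933154 ] yaw -0.19454017222883413
((560.0221557617188, 0.8995094299316406), (85.27609252929688, 94.83135986328125), 77.49161529541016)
0.1
```

The top view shows three boxes with lids opening toward the robot: white at (205,190), yellow at (319,212) and green at (428,200). Their red tabs are at (202,210), (316,223) and (428,216). The side view confirms that all three are half open. Next I'll fit the yellow lid's geometry robustly.

Run:
```python
from h import *
for cam,(a,b,e,f) in dict(top=(295,345,185,245),side=(280,345,172,250)).items():
    c=dict(np.load(cam+"0.npz"));P=pts(c);H,S,V=cv2.split(cv2.cvtColor(c["img"],cv2.COLOR_RGB2HSV))
    v,u=np.mgrid[:400,:640];w=(u>=a)&(u<b)&(v>e)&(v<f)&(c["range_z"]>0)
    red=w&((H<8)|(H>172))&(S>130)&(V>70);yel=w&(H>18)&(H<35)&(S>110)&(V>80)
    d=np.array([np.cos(-.2),np.sin(-.2)]);t=np.array([.526,.008])
    for nm,m in(("red",red),("yel",yel)):
        q=P[m];s=(q[:,:2]-t)@d;l=(q[:,:2]-t)@np.array([-d[1],d[0]])
        for lo in np.arange(-.03,.12,.01):
            k=(s>=lo)&(s<lo+.01)
            if k.sum()>3: print(cam,nm,round(lo+.005,3),k.sum(),"z",np.percentile(q[k,2],[10,50,90]).round(4),"lat",np.percentile(l[k],[5,50,95]).round(3))
c=dict(np.load("top0.npz"));P=pts(c)
im=c["img"][180:250,285:350,::-1];cv2.imwrite("pics/crop.png",cv2.resize(im,None,fx=8,fy=8,interpolation=0))
```

```text
top red -0.015 32 z [0.145  0.1489 0.1509] lat [-0.016 -0.     0.014]
top red -0.005 69 z [0.1492 0.176  0.1817] lat [-0.019  0.001  0.021]
top red 0.005 65 z [0.169  0.1742 0.1788] lat [-0.019 -0.001  0.019]
top red 0.015 29 z [0.1624 0.1656 0.1681] lat [-0.018  0.002  0.017]
top yel 0.015 73 z [0.1544 0.1572 0.1592] lat [-0.042 -0.002  0.043]
top yel 0.025 131 z [0.1446 0.1496 0.1551] lat [-0.042  0.     0.041]
top yel 0.035 127 z [0.1321 0.1376 0.1425] lat [-0.041 -0.001  0.04 ]
top yel 0.045 121 z [0.1199 0.125  0.1312] lat [-0.041  0.001  0.041]
top yel 0.055 117 z [0.1072 0.1135 0.118 ] lat [-0.042 -0.     0.04 ]
top yel 0.065 112 z [0.0957 0.1006 0.1061] lat [-0.041 -0.001  0.04 ]
top yel 0.075 108 z [0.0838 0.0882 0.0935] lat [-0.041 -0.     0.04 ]
top yel 0.085 61 z [0.0755 0.079  0.0822] lat [-0.039  0.001  0.04 ]
side red -0.015 34 z [0.1464 0.1492 0.1516] lat [-0.015 -0.001  0.013]
side red -0.005 83 z [0.1531 0.1591 0.1802] lat [-0.017 -0.     0.018]
side red 0.005 27 z [0.1579 0.1621 0.1702] lat [-0.017  0.007  0.02 ]
side yel 0.015 26 z [0.154  0.1564 0.1594] lat [-0.025  0.035  0.046]
side yel 0.025 21 z [0.1431 0.1484 0.1549] lat [0.003 0.042 0.046]
side yel 0.035 15 z [0.1277 0.1334 0.1385] lat [-0.025  0.044  0.046]
side yel 0.045 19 z [0.1178 0.124  0.1294] lat [-0.014  0.043  0.047]
side yel 0.055 10 z [0.1016 0.108  0.1127] lat [0.043 0.045 0.046]
side yel 0.065 13 z [0.0899 0.097  0.1013] lat [-0.028  0.043  0.044]
side yel 0.075 9 z [0.0681 0.0786 0.0854] lat [-0.02   0.042  0.045]
```

View pics/crop.png

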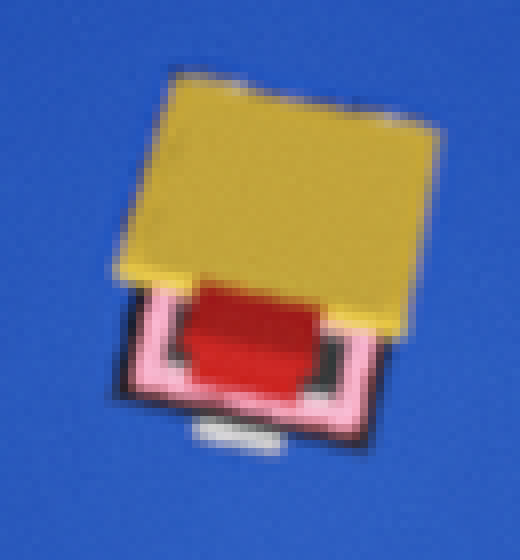

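The yellow lid is about 0.89 rad open. In the box frame (s runs along yaw -0.2), the hinge is at s=81 mm, z=73 mm. The tab's free edge is near s=-2, z=184 mm, and when shut the tab centre is at s=-44, z=79 mm. I'll go above it with the fingers closed, travelling high.

Request:
jog_arm(
  targets=[
    [0,[0,-5,0],0],
    [0,[0,-10,0],0],
    [0,[-32.2,-10,48],0.656],
    [0,[-32.2,-10,48],0.656],
    [0,[-32.2,-10,48],0.656],
    [0,[-32.2,-10,48],0.656],
    [0,[-32.2,-10,48],0.656],
    [0,[-32.2,-10,48],0.656],
    [0,[-32.2,-10,48],0.656],
    [0,[-32.2,-10,48],0.656],
  ],
  grip_force=20,
)

```text
time_s: 1.1
ee_pos: [0.436, -0.1579, 0.3043]
eef_rot: [-1.571, 0.0, -1.771]
force: [0.8, -1.6, 0.1]
grip_width: 0.0176
```

Request:
jog_arm(
  targets=[
    [0,[-18,0,6],0],
    [0,[-18,0,6],0],
    [0,[-18,0,6],0],
    [0,[-18,0,6],0],
    [0,[-18,0,6],0],
    [0,[-18,0,6],0],
    [0,[-18,0,6],0],
  ],
)

```text
time_s: 1.8
ee_pos: [0.5297, 0.0038, 0.3043]
eef_rot: [-1.571, -0.0, -1.772]
force: [0.6, -0.1, -0.2]
grip_width: 0.0004
```

```bash
cat > st.py <<'E'
from h import *
o=ctrl.get_obs();p=o["ee_pos"];d=np.array([np.cos(-.2),np.sin(-.2)]);e=p[:2]-[.526,.008]
print("t",o["time_s"],"s",(e@d*1000).round(1),"lat",(e@[-d[1],d[0]]*1000).round(1),"tip z",((p[2]-.019)*1000).round(1),"w",o["grip_width"],"F",o["force"].round(1))
E
python3 st.py
```

```text
t 1.8 s 4.5 lat -3.4 tip z 285.3 w 0.00042718980764068287 F [ 0.6 -0.1 -0.2]
```

Request:
jog_arm(
  targets=[
    [0,[-0.3,4,0],0],
    [0,[-0.3,8,0],0],
    [0,[-0.3,9,-0.1],0],
    [0,[-0.3,9.4,-0.2],0],
    [0,[-0.3,9.9,-0.5],0],
    [0,[-0.3,10.4,-0.9],0],
    [0,[-0.3,10.9,-1.4],0],
    [0,[-0.3,11.4,-1.8],0],
    [0,[-0.3,11.9,-2.3],0],
    [0,[-0.3,11.9,-2.3],0],
  ],
)

```text
time_s: 2.8
ee_pos: [0.5074, 0.0123, 0.1849]
eef_rot: [-1.572, -0.0, -1.771]
force: [-0.4, 0.1, 1.0]
grip_width: 0.0003
```

```bash
python3 st.py
python3 - <<'E'
from h import *
c=optics.camera("side");cv2.imwrite("pics/s1.png",cv2.resize(c["img"][120:300,220:420,::-1],None,fx=3.3,fy=3.3,interpolation=cv2.INTER_CUBIC))
E
```

```text
t 2.8 s -19.1 lat 0.5 tip z 165.9 w 0.00031416375107010396 F [-0.4  0.1  1. ]
```

View pics/s1.png

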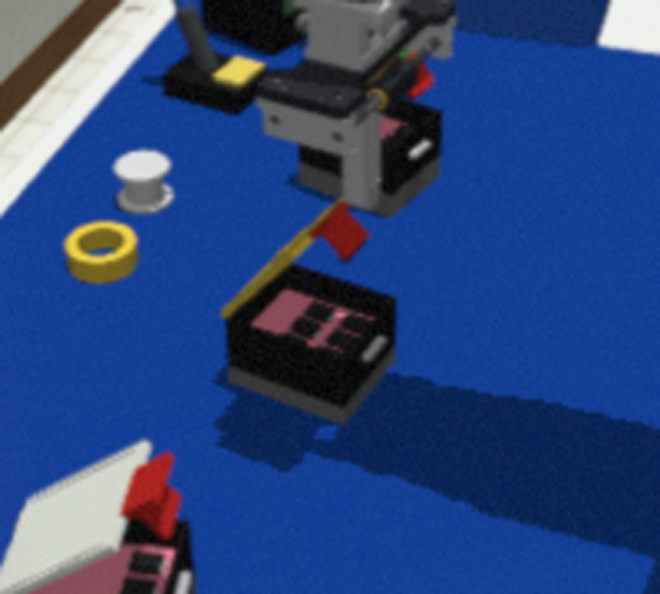

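The closed fingers are resting on the tab, at about (345,205) in the crop, and pressing at 1 N. The lid is partly lowered. I'll continue along the arc.

Request:
jog_arm(
  targets=[
    [0,[0,1.0,-0.5],0],
    [0,[0,2.1,-1.2],0],
    [0,[0,3.3,-1.8],0],
    [0,[0,4.6,-2.3],0],
    [0,[0,5.6,-2.4],0],
    [0,[0,6.4,-2.5],0],
    [0,[0,7.0,-2.6],0],
    [0,[0,7.0,-2.6],0],
  ],
)

```text
time_s: 3.65
ee_pos: [0.4824, 0.0173, 0.1147]
eef_rot: [-1.572, -0.0, -1.771]
force: [0.0, -0.6, 0.5]
grip_width: 0.0005
```

```bash
python3 st.py
```

```text
t 3.65 s -44.5 lat 0.4 tip z 95.7 w 0.0005323327506424789 F [ 0.  -0.6  0.5]
```

Next is the press, ending with the tip just below the shut tab height (79 mm).

Request:
jog_arm(
  targets=[
    [0,[0,0.4,0],0],
    [0,[0,0.8,0],0],
    [0,[0,1.1,0],0],
    [0,[0,1.4,0],0],
    [0,[0,1.6,0],0],
    [0,[0,1.7,0],0],
    [0,[0,1.7,0],0],
  ],
)

```text
time_s: 4.35
ee_pos: [0.4827, 0.0173, 0.0983]
eef_rot: [-1.571, 0.0, -1.771]
force: [0.3, 0.4, 0.3]
grip_width: 0.0007
```

```bash
python3 st.py
```

```text
t 4.35 s -44.3 lat 0.5 tip z 79.3 w 0.000651765768759304 F [0.3 0.4 0.3]
```

Request:
jog_arm(
  targets=[
    [0,[0,0.1,0],0],
    [0,[0,0.2,0],0],
    [0,[0,0.3,0],0],
    [0,[0,0.3,0],0],
  ],
)

```text
time_s: 4.75
ee_pos: [0.4826, 0.0173, 0.0953]
eef_rot: [-1.571, -0.0, -1.771]
force: [0.4, -0.1, 0.6]
grip_width: 0.0004
```

```bash
python3 st.py
python3 - <<'E'
from h import *
c=optics.camera("side");cv2.imwrite("pics/s2.png",cv2.resize(c["img"][150:270,250:370,::-1],None,fx=5,fy=5,interpolation=cv2.INTER_CUBIC))
E
```

```text
t 4.75 s -44.4 lat 0.5 tip z 76.3 w 0.0003801896346000224 F [ 0.4 -0.1  0.6]
```

View pics/s2.png

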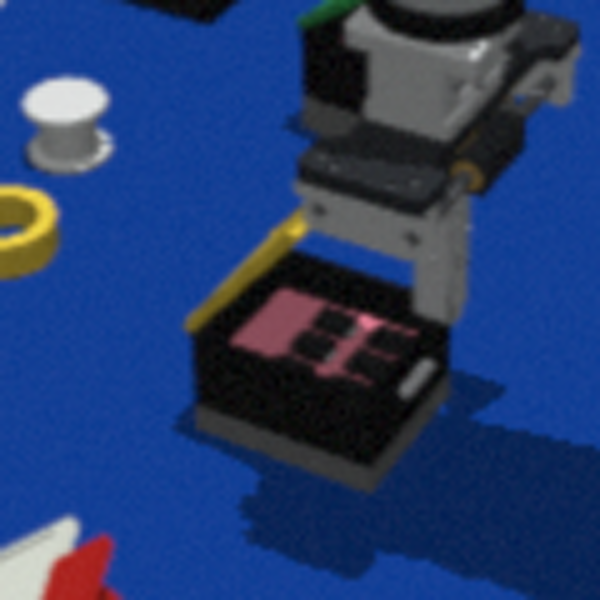

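The finger slipped past the tab's free edge. The lid is still open, edge at (300,225) in the crop, and the finger stands in front of the tab. I'll back out toward the robot, rise and re-measure.

Request:
jog_arm(
  targets=[
    [0,[0,0,-3],0],
    [0,[0,0,-7],0],
    [0,[0,-5,-10],0],
    [0,[0,-10,-12],0],
    [0,[0,-15,-14],0],
    [0,[0,-18,-14],0],
    [0,[0,-18,-14],0],
  ],
)

```text
time_s: 5.5
ee_pos: [0.3465, 0.0453, 0.2807]
eef_rot: [-1.561, 0.002, -1.771]
force: [0.2, 0.3, -0.1]
grip_width: 0.0003
```

```bash
cat > lid.py <<'E'
from h import *
import sys
c=optics.camera("top");P=pts(c);H,S,V=cv2.split(cv2.cvtColor(c["img"],cv2.COLOR_RGB2HSV))
cv2.imwrite("pics/"+sys.argv[1],cv2.resize(c["img"][120:270,230:390,::-1],None,fx=4,fy=4,interpolation=cv2.INTER_CUBIC))
v,u=np.mgrid[:400,:640];w=(u>=290)&(u<350)&(v>180)&(v<250)&(c["range_z"]>0)
d=np.array([np.cos(-.2),np.sin(-.2)])
for nm,m in(("red",w&((H<8)|(H>172))&(S>130)&(V>70)),("yel",w&(H>18)&(H<35)&(S>110)&(V>80))):
    q=P[m];e=q[:,:2]-[.526,.008];s=e@d;l=e@[-d[1],d[0]];z=q[:,2]
    for lo in np.arange(-.08,.12,.01):
        k=(s>=lo)&(s<lo+.01)
        if k.sum()>3:print(nm,round(lo*1000+5),k.sum(),"z",(np.percentile(z[k],[10,50,90])*1000).round(1),"lat",(np.percentile(l[k],[5,50,95])*1000).round())
    if nm=="yel" and len(s)>20:
        f=np.polyfit(s,z,1);k=abs(z-np.polyval(f,s))<.006;f=np.polyfit(s[k],z[k],1);print("angle",-np.arctan(f[0]),"z at s=0",f[1])
E
python3 st.py; python3 lid.py t1.png
```

```text
t 5.5 s -183.4 lat 0.9 tip z 261.7 w 0.0002744127823187454 F [ 0.2  0.3 -0.1]
red -15 32 z [145.5 148.2 151.1] lat [-16.  -0.  14.]
red -5 67 z [149.4 176.3 181. ] lat [-19.   1.  21.]
red 5 67 z [168.3 174.  179.8] lat [-19.  -0.  19.]
red 15 28 z [162.8 165.7 169.5] lat [-18.   1.  16.]
yel 15 77 z [155.1 157.7 160. ] lat [-42.  -5.  43.]
yel 25 133 z [144.6 150.1 155. ] lat [-42.  -0.  41.]
yel 35 125 z [132.8 137.7 142.2] lat [-41.   0.  41.]
yel 45 123 z [119.9 125.1 130.8] lat [-41.   1.  41.]
yel 55 118 z [107.9 112.4 117.9] lat [-42.  -1.  40.]
yel 65 109 z [ 95.5 100.5 105.9] lat [-41.   0.  40.]
yel 75 110 z [83.6 88.7 93.3] lat [-42.  -1.  40.]
yel 85 62 z [75.7 78.7 81.7] lat [-39.  -0.  40.]
angle 0.8821576446718551 z at s=0 0.1796290736011106
```

View pics/t1.png

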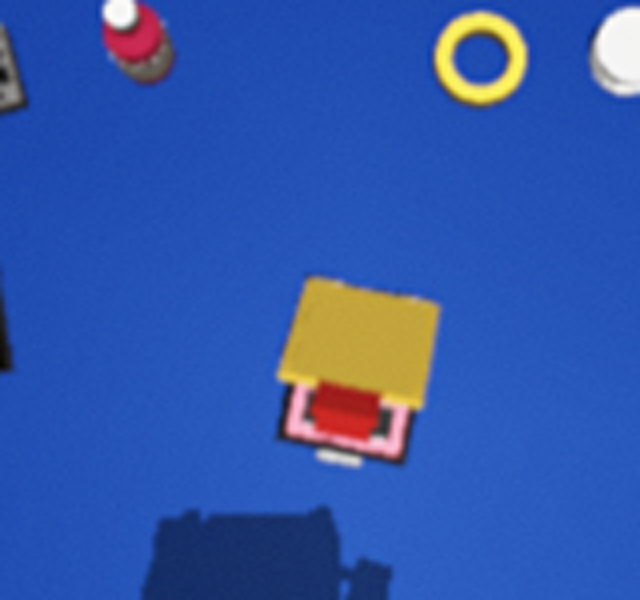

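The lid is unmoved at 0.88 rad. The finger only passed in front of the edge, and the 1 N reading was noise. I'll start further in and follow an arc at about 115 mm radius, which keeps contact safely inside the edge.

Request:
jog_arm(
  targets=[
    [0,[0,0,5],0],
    [0,[0,0,10],0],
    [0,[0,0,15],0],
    [0,[0,1,20.4],0],
    [0,[0,4,20.4],0],
    [0,[0,7,20.4],0],
    [0,[0,7,20.4],0],
  ],
)

```text
time_s: 6.25
ee_pos: [0.5436, 0.0044, 0.1999]
eef_rot: [-1.58, -0.001, -1.771]
force: [-1.2, 0.0, 0.3]
grip_width: 0.0008
```

```bash
python3 st.py
```

```text
t 6.25 s 17.9 lat -0.0 tip z 180.9 w 0.0007687641353819117 F [-1.2  0.   0.3]
```

Request:
jog_arm(
  targets=[
    [0,[0,1.0,0],0],
    [0,[0,1.9,0],0],
    [0,[0,2.5,-0.6],0],
    [0,[0,3.2,-1.3],0],
    [0,[0,3.9,-2.0],0],
    [0,[0,4.9,-2.7],0],
    [0,[0,4.9,-2.7],0],
  ],
)

```text
time_s: 6.95
ee_pos: [0.5176, 0.0102, 0.1555]
eef_rot: [-1.572, -0.0, -1.771]
force: [0.2, 0.2, 0.0]
grip_width: 0.0005
```

```bash
python3 st.py
python3 - <<'E'
from h import *
c=optics.camera("side");cv2.imwrite("pics/s3.png",cv2.resize(c["img"][150:270,250:370,::-1],None,fx=5,fy=5,interpolation=cv2.INTER_CUBIC))
E
```

```text
t 6.95 s -8.6 lat 0.5 tip z 136.5 w 0.00045691745160943885 F [0.2 0.2 0. ]
```

View pics/s3.png

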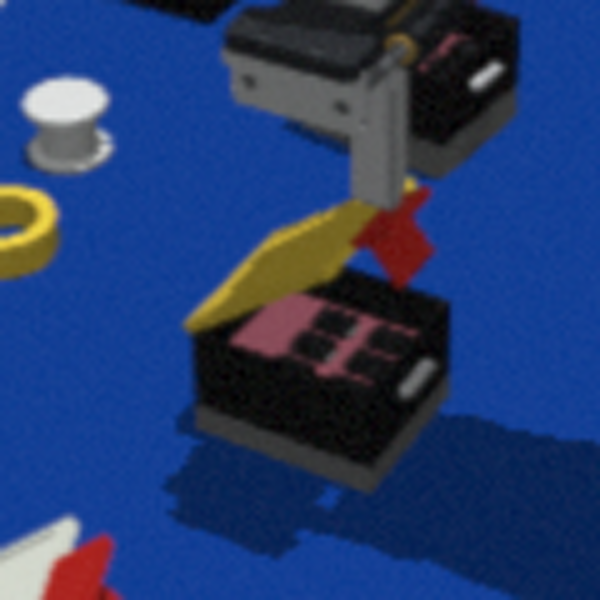

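The finger now pushes the lid down at the tab root, near (378,205) in the crop; the lid is around 0.55 rad. I'll follow on to the clip and press through.

Request:
jog_arm(
  targets=[
    [0,[0,1.1,-0.4],0],
    [0,[0,2.2,-0.9],0],
    [0,[0,3.3,-1.5],0],
    [0,[0,4.1,-2.0],0],
    [0,[0,4.4,-2.6],0],
    [0,[0,4.8,-3.0],0],
    [0,[0,5.2,-3.0],0],
    [0,[0,5.6,-3.0],0],
    [0,[0,5.9,-3.0],0],
    [0,[0,5.9,-3.0],0],
  ],
)

```text
time_s: 8.0
ee_pos: [0.4895, 0.0159, 0.097]
eef_rot: [-1.571, -0.0, -1.771]
force: [0.5, 0.2, 0.4]
grip_width: 0.0006
```

```bash
python3 st.py
```

```text
t 8.0 s -37.4 lat 0.5 tip z 78.0 w 0.0006416030502911823 F [0.5 0.2 0.4]
```

Tip is at 78 mm with little force, so it may have snapped and drawn away. I'll press slightly more.

Request:
jog_arm(
  targets=[
    [0,[0,0.1,0],0],
    [0,[0,0.2,0],0],
    [0,[0,0.3,0],0],
    [0,[0,0.3,0],0],
  ],
)

```text
time_s: 8.4
ee_pos: [0.4895, 0.0159, 0.0943]
eef_rot: [-1.571, -0.0, -1.771]
force: [-0.2, -0.7, -0.3]
grip_width: 0.0006
```

```bash
python3 st.py
python3 - <<'E'
from h import *
c=optics.camera("side");cv2.imwrite("pics/s4.png",cv2.resize(c["img"][150:270,250:370,::-1],None,fx=5,fy=5,interpolation=cv2.INTER_CUBIC))
E
```

```text
t 8.4 s -37.3 lat 0.5 tip z 75.3 w 0.0006029116024590332 F [-0.2 -0.7 -0.3]
```

View pics/s4.png

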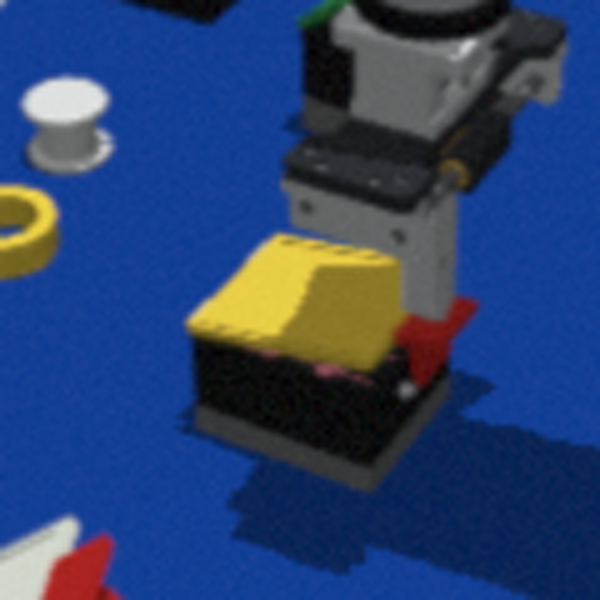

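The lid is nearly down, with the hook at the clip near (410,385), but not yet shut. I'll press further in small steps.

Request:
jog_arm(
  targets=[
    [0,[0,0.1,0],0],
    [0,[0,0.2,0],0],
    [0,[0,0.3,0],0],
    [0,[0,0.4,0],0],
  ],
)

```text
time_s: 8.85
ee_pos: [0.4895, 0.0159, 0.0903]
eef_rot: [-1.571, 0.0, -1.771]
force: [-1.0, 0.6, 0.2]
grip_width: 0.0003
```

```bash
python3 st.py
```

```text
t 8.85 s -37.3 lat 0.5 tip z 71.3 w 0.00025327879370975906 F [-1.   0.6  0.2]
```

Request:
jog_arm(
  targets=[
    [0,[0,0.1,0],0],
    [0,[0,0.2,0],0],
    [0,[0,0.3,0],0],
  ],
)

```text
time_s: 9.15
ee_pos: [0.4895, 0.0159, 0.0873]
eef_rot: [-1.571, 0.0, -1.771]
force: [-0.6, 1.2, -0.6]
grip_width: 0.0004
```

Request:
jog_arm(
  targets=[
    [0,[0,0.1,0],0],
    [0,[0,0.2,0],0],
    [0,[0,0.3,0],0],
  ],
)

```text
time_s: 9.45
ee_pos: [0.4894, 0.016, 0.0847]
eef_rot: [-1.571, 0.0, -1.771]
force: [-4.9, 0.9, 9.0]
grip_width: 0.0004
```

```bash
python3 st.py
python3 - <<'E'
from h import *
c=optics.camera("side");cv2.imwrite("pics/s5.png",cv2.resize(c["img"][150:270,250:370,::-1],None,fx=5,fy=5,interpolation=cv2.INTER_CUBIC))
E
```

```text
t 9.45 s -37.5 lat 0.5 tip z 65.7 w 0.00040615295741210165 F [-4.9  0.9  9. ]
```

View pics/s5.png

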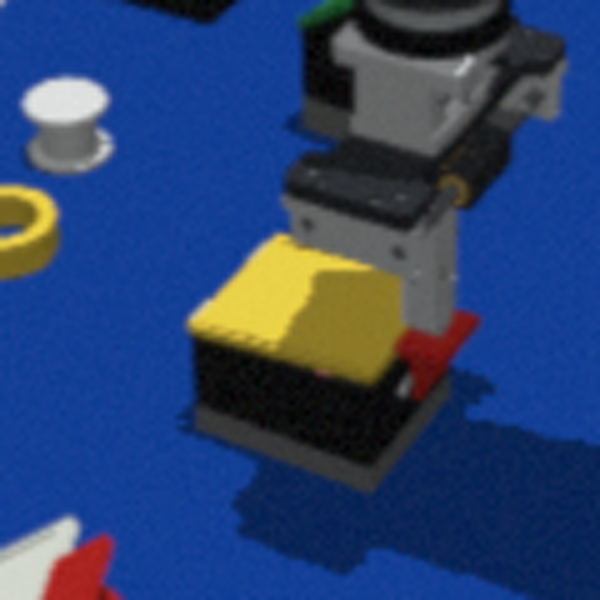

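The clip has engaged: 9 N at the fingertip, with the lid almost level. I'll keep pressing through.

Request:
jog_arm(
  targets=[
    [0,[0,0.1,0],0],
    [0,[0,0.2,0],0],
    [0,[0,0.3,0],0],
  ],
)

```text
time_s: 9.8
ee_pos: [0.4893, 0.016, 0.0817]
eef_rot: [-1.571, 0.0, -1.771]
force: [-3.9, 0.5, 6.2]
grip_width: 0.0007
```

Request:
jog_arm(
  targets=[
    [0,[0,0.1,0],0],
    [0,[0,0.2,0],0],
    [0,[0,0.3,0],0],
  ],
)

```text
time_s: 10.1
ee_pos: [0.4896, 0.0159, 0.0783]
eef_rot: [-1.571, 0.0, -1.771]
force: [-0.7, -0.3, -0.1]
grip_width: 0.0002
```

Request:
jog_arm(
  targets=[
    [0,[0,0.1,0],0],
    [0,[0,0.2,0],0],
    [0,[0,0.3,0],0],
  ],
)

```text
time_s: 10.4
ee_pos: [0.4895, 0.0159, 0.0752]
eef_rot: [-1.571, -0.0, -1.771]
force: [-0.0, -0.4, -0.0]
grip_width: 0.0002
```

The force peaked and then fell to zero, which fits a snap. I'll retreat upward and check.

Request:
jog_arm(
  targets=[
    [0,[0,-3,0],0],
    [0,[0,-8,0],0],
    [0,[0,-13,-3],0],
    [0,[0,-18,-8],0],
    [0,[0,-20,-12],0],
    [0,[0,-20,-15],0],
    [0,[0,-20,-15],0],
    [0,[0,-20,-15],0],
  ],
)

```text
time_s: 11.2
ee_pos: [0.3425, 0.0458, 0.276]
eef_rot: [-1.568, 0.001, -1.77]
force: [1.0, -1.0, -0.1]
grip_width: 0.0006
```

```bash
python3 st.py; python3 lid.py t2.png
python3 - <<'E'
from h import *
c=optics.camera("side");cv2.imwrite("pics/s6.png",cv2.resize(c["img"][120:300,220:380,::-1],None,fx=3.3,fy=3.3,interpolation=cv2.INTER_CUBIC))
for n in("top","side"):
    a=np.load(n+"0.npz");b=c if n=="side" else optics.camera(n)
    for k in (a,b):
        H,S,V=cv2.split(cv2.cvtColor(k["img"],cv2.COLOR_RGB2HSV));m=(((H<8)|(H>172))&(S>130)&(V>70)).astype(np.uint8)
        q,l,s,ce=cv2.connectedComponentsWithStats(m);print(n,[ce[i].round(1).tolist() for i in range(1,q) if s[i,4]>60])
E
```

```text
t 11.2 s -187.4 lat 0.6 tip z 257.0 w 0.0005911251766032942 F [ 1.  -1.  -0.1]
red -55 34 z [72.3 75.4 76.9] lat [-16.   0.  17.]
red -45 55 z [72.6 74.8 76.2] lat [-18.   1.  19.]
red -35 44 z [71.4 74.  76.4] lat [-17.  -0.  19.]
yel -25 107 z [71.5 74.5 76.5] lat [-41.  -2.  39.]
yel -15 118 z [71.5 74.8 77.7] lat [-42.  -0.  41.]
yel -5 124 z [71.9 74.5 77.7] lat [-41.   0.  41.]
yel 5 118 z [72.3 74.6 77. ] lat [-42.  -1.  41.]
yel 15 124 z [72.3 74.9 77.2] lat [-41.   0.  42.]
yel 25 117 z [72.1 74.4 76.4] lat [-41.   0.  40.]
yel 35 123 z [72.2 74.6 77.2] lat [-41.   0.  42.]
yel 45 120 z [72.  74.6 76.9] lat [-43.  -1.  40.]
yel 55 118 z [72.5 74.6 76.7] lat [-42.  -1.  40.]
yel 65 119 z [71.7 74.5 76.8] lat [-42.  -0.  40.]
yel 75 120 z [72.3 74.5 77.8] lat [-43.  -1.  41.]
yel 85 20 z [71.  74.5 76. ] lat [-23.   5.  41.]
angle 0.0010808377677604551 z at s=0 0.07459452769500742
top [[263.7, 129.4], [202.1, 209.8], [428.5, 216.5], [315.7, 222.6]]
top [[202.2, 209.8], [428.5, 216.6], [313.1, 238.7]]
side [[345.3, 141.4], [323.5, 188.7], [265.8, 270.5], [142.0, 396.2]]
side [[345.3, 141.4], [336.6, 221.3], [265.8, 270.4], [141.9, 396.1]]
```

View pics/s6.png

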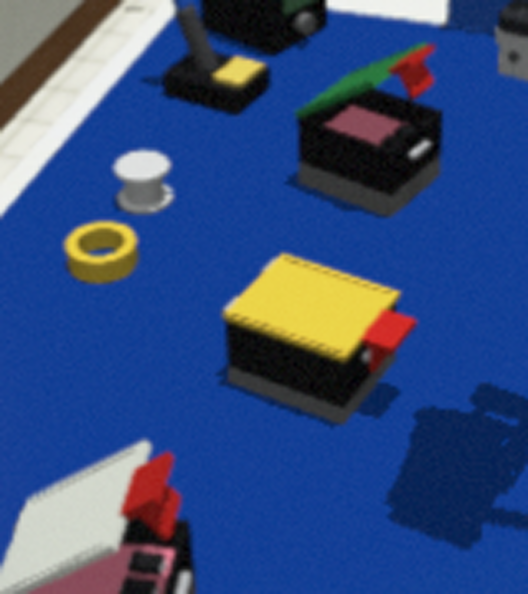

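The yellow lid lies flat with its tab at (390,330) in the crop, and the green and white lids look unchanged. I'll hand the job in.

```bash
python3 -c "
from station import ctrl
print(ctrl.hand_in())"
```

```text
the job is handed in; nothing more can be done
None
```

The yellow lid is snapped shut, and it stayed shut after I withdrew the arm. I handed the job in at about 11.3 s; no verdict is reported.

- **What I did:** I swung the lid down with closed fingers and pressed through the clip. The vertical force read 9 N near the peak, then dropped to zero.
- **Yellow lid:** with the arm clear, the top camera's range data gave a lid angle of about 0.001 rad, with the tab level with the lid at z ≈ 75 mm.
- **Green and white lids:** their tabs sit within 0.1 pixel of their starting positions in both views.

Three things did not go as planned:
- **First attempt missed:** the finger passed in front of the tab without moving the lid. I took a 1 N reading and a misread picture for contact, then re-measured and started further in on the second attempt.
- **Fingertip height disagreed:** contact came about 19 mm lower than I expected from the stated fingertip offset. The TCP itself was level with the shut tab at the end of the press. I did not look into why, and I pressed by force instead of height.
- **Shut height was slightly off:** I predicted the shut tab at 79 mm, against the 75 mm measured.

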